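# Bring the twelve-channel pipette round to the front of the carousel

## Task

Push with one finger against an arm of the pipette carousel and turn it, either way round, until the twelve-channel pipette (the one with the wide comb-like foot) is at the front and points squarely at the near edge of the bench, the edge on your side. Turn it smoothly without flicking it into a spin, keep off the pipettes and the centre knob, and lift nothing. The stand stays where it is, all four pipettes stay hanging, and nothing else on the bench is disturbed.

Things in the scene. Friction and masses are not known exactly. Their poses are not given: they have to be found in the camera images.
- mat: Thin black bench mat under the stand, 260 x 260 x 3 mm, fixed, square with the bench. Origin under its centre, which is where the carousel's axis stands; its -x points straight at the near edge of the bench (the front), y to the left.
- stand: Carousel stand: round grey foot 220 mm across, column 22 mm thick, standing loose (about 2.2 kg) on the middle of the mat; a rough push shoves or tips it. Origin on the carousel's turning axis, under the foot; z up; the way its x points means nothing. On it turns a white hub (74 mm across, top at height 251 mm) with six equal arms 60 degrees apart.
- rotor (a joint): Turn of the head (hub, arms, pipettes) on the stand since the start, rad, 0 at the start wherever the pipettes then point, growing counter-clockwise seen from above, no end stops. Light bearing friction, 0.05 N m; it stays where it is left. Arms counter-clockwise from above: twelve-channel, single_1, EMPTY spoke_a, single_2, single_3, EMPTY spoke_b.
- spoke_a (a point): Outer end of the first empty arm, on its middle line, 120 mm from the axis, at the height of its top, 243 mm. Every arm is 10 mm thick; near the hub 26 mm wide, and from 70 mm off the axis outwards a two-pronged fork 42 mm wide over all, gap 24 mm; small lips on it rise to 248 mm.
- spoke_b (a point): Outer end of the other empty arm, likewise; directly opposite spoke_a. spoke_a lies 120 degrees counter-clockwise, spoke_b 60 degrees clockwise, of the twelve-channel pipette.
- knob: Black round centre knob on top of the hub, 36 mm across, 30 mm high, its top at height 281 mm; origin at its underside on the axis. Not to be touched.
- seat_multi (a point): The seat of the twelve-channel pipette in its fork: 95 mm from the axis, at height 243 mm.
- multi: Twelve-channel pipette, loose, hanging in its fork by its grey finger flange (34 x 40 x 7 mm). Origin at the middle of the flange's underside; z up, x outwards. It rises 40 mm above the origin (plunger top at height 283 mm) and reaches 182 mm below, to a head 116 mm wide across and 28 mm deep. A finger hook sticks out 33 mm outwards of the origin.
- seat_1 (a point): Seat of single_1, like seat_multi.
- seat_2 (a point): Seat of single_2, like seat_multi.
- seat_3 (a point): Seat of single_3, like seat_multi.
- single_1: Single-channel pipette hanging loose in its fork, same flange, height and origin as the twelve-channel one, slim, 190 mm below the origin, no wide foot. 60 degrees counter-clockwise of the twelve-channel pipette.
- single_2: The same but somewhat stouter; directly opposite the twelve-channel pipette.
- single_3: Like single_1; 240 degrees counter-clockwise of the twelve-channel pipette.
- stand_rim (a point): A point on the rim of the stand's foot, 105 mm from the axis; it only serves to see whether the foot is shifted or twisted.
- tip_box: Closed grey tip box with clear lid, 84 x 122 x 72 mm, loose bystander; origin under its centre.
- well_plate: 96-well plate, 86 x 128 x 15 mm, loose bystander; origin under its centre.
- trough: White open reagent trough, 50 x 125 x 30 mm, loose bystander; origin under its centre.
- tube_rack: Blue rack of capped tubes, 70 x 160 x 102 mm high, loose bystander; origin under its centre.
- wash_bottle: White wash bottle with blue cap and spout, 76 mm across, 186 mm high, loose bystander; origin under its centre.
- marker: Marker pen lying flat, 138 mm long, loose bystander; origin under its middle.
- reagent: Clear reagent bottle with blue cap, 68 mm across, 150 mm high, loose bystander; origin under its centre.

How it is judged:
On the way:
1. a finger pushes on the carousel (contact force between the fingers and stand above 0.1 N).
At the end, for the whole second after the job is handed in: Carousel at rest, the twelve-channel pipette's seat at the front within 15 mm (9 degrees) of the line from the axis straight to the near edge; all pipettes hang upright in their seats (8 mm, 0.12 rad); the stand is upright and within 12 mm, each bystander within 15 mm, of where it stood (x of seat_multi in the frame of mat below -0.08 m and y of seat_multi in the frame of mat between -0.015 and 0.015 m and distance between multi and seat_multi below 0.008 m and distance between single_1 and seat_1 below 0.008 m and distance between single_2 and seat_2 below 0.008 m and distance between single_3 and seat_3 below 0.008 m and angle between each of multi, single_1, single_2, single_3's own z axis and vertical below 0.12 rad and velocity of joint rotor between -0.05 and 0.05 rad/s and distance of each of stand_rim, stand from where it was at the start of the episode below 0.012 m and angle between stand's own z axis and vertical below 0.03 rad and distance of each of tip_box, well_plate, trough, tube_rack, wash_bottle, marker, reagent from where it was at the start of the episode below 0.015 m); the robot touches nothing.
It fails at once if a pipette or the centre knob is touched (more than 0.5 N), or the carousel is pushed with anything but the fingers (1 N) (contact force between the arm and stand above 1 N or contact force between any of the fingers, the arm and multi above 0.5 N or contact force between any of the fingers, the arm and single_1 above 0.5 N or contact force between any of the fingers, the arm and single_2 above 0.5 N or contact force between any of the fingers, the arm and single_3 above 0.5 N or contact force between any of the fingers, the arm and knob above 0.5 N).
It fails at once if a pipette is lifted or knocked out of its seat (more than 20 mm) (distance between multi and seat_multi above 0.02 m or distance between single_1 and seat_1 above 0.02 m or distance between single_2 and seat_2 above 0.02 m or distance between single_3 and seat_3 above 0.02 m).
It fails at once if the stand is shoved more than 20 mm, lifted more than 9 mm or tipped more than 0.12 rad (distance of any of stand, stand_rim from where it was at the start of the episode above 0.02 m or height (world z) of stand above 0.012 m or angle between stand's own z axis and vertical above 0.12 rad).
It fails at once if the carousel is flicked into a spin (faster than 4 rad/s) (velocity of joint rotor above 4 rad/s or velocity of joint rotor below -4 rad/s).
It fails at once if a bystander is moved more than 30 mm or lifted (distance of any of tip_box, well_plate, trough, tube_rack, wash_bottle, marker, reagent from where it was at the start of the episode above 0.03 m).
It also fails if it takes over 48 s, if anything falls off the work surface, if the arm or the gripper's body presses on something with over 40 N, if the wrist force passes 120 N, or if a joint passes its speed limit or range.

## Robot

A 6-joint arm with a two-finger parallel gripper is mounted at the origin on the work surface. World frame = base frame: x ahead of the robot, y to its left, z up, the work surface at z = 0. Lengths are in m, angles in rad, forces in N, time in s.
With the tool pointing down it reaches from about 0.275 to 0.825 m from the base axis. Payload 5.2 kg.
Tool frame: the origin (TCP) lies at the very end of the fingers, on their centre line; the grasp point (between the pads) lies ctrl.hold_point_z behind it (ctrl.hold_point_z is the distance from the TCP to the grasp point, in m); x points along the fingers, z is the direction in which the jaws open and shut, and the axes are right-handed (so a half turn about x gives the same grasp; the last joint's range is limited). The gripper opens to 93 mm and grips with 3 to 60 N. Pads are 15 mm wide; open, the fingers measure 128 mm over their backs; the gripper's body (75 mm by 188 mm) begins 65 mm behind the grasp point.
Start: joints at [-1.503, 0.259, 1.535, -0, 1.348, -0.203], TCP at [0.147, -0.53, 0.19] pointing down, gripper open.
Joint ranges: [-3.14, 3.14], [-0.91, 2.08], [0.19, 2.58], [-1.22, 4.36], [0.22, 2.71], [-3.12, 3.12]. Speed limits (rad/s): [2.57, 2.57, 3.14, 3.14, 3.14, 3.14].

## Interface

Orientations are given as a 3x3 rotation matrix whose columns are the frame's x, y, z axes.
In Python, from station import ctrl gives the robot as it stands.
- The arm moves only by the shell command python3 -m pendant 'ROWS' [OPENING]. ROWS is JSON, a list that holds one entry, the list of rows, each a list of 4 numbers: the shift along the tool's x, y, z in cm, then the turn about the tool's x in degrees. In form: [[[dx, dy, dz, turn], ...]]. A call has 1 to 10 rows; each row is the pose to reach, as a shift and turn from the pose measured when the call began, along the tool's axes at that moment; what a row does not reach only later rows make up. A row lasts 1/8 s, in which the tool goes at most 62.5 mm and 10.7 degrees, less where a joint would pass 70% of its speed; a pose out of reach is approached as far as the arm can. A call with a gripper value outside its range is refused whole. OPENING is the gripper command: -1 is fully open, 1 is shut, values between are in proportion, set as the call begins (- or left out, the last holds). The fingers move at their own pace and stop on an object; the grip force is fixed at half the most. Time passes only in rows, so rows that repeat a pose let the fingers close. It gives the time, the measured TCP pose, the force and the opening at its end, in the units of the state.
- ctrl.get_obs(): the state, without advancing time (a new reading comes with each control period).
- ctrl.read_camera(name): name is "side" or "top"; returns a dict with "image" (400x640x3 uint8, red, green, blue), "K" (3x3 intrinsics, pixels), "R" (3x3) and "t" (3): a world point X has camera coordinates R X + t. Camera axes: x right, y down, z forward; pixel columns grow to the right and rows downward; lengths in m; the calibration is good to about 2 mm. A picture is of the moment at which its call begins. There is no depth.
- ctrl.job_done(): hands the job in, once; it reports no verdict.
Trained networks look in a picture, given as the dict that the camera call returned (one of the last four; its "shot" number tells which), for a name from the list of things; names that differ only in an ending like _2 or _b are one class to them, and where a whole thing is asked for, a point or a joint stands for the part that bears it (a point fixed in the world has none). Each returns a list of dicts, best first, with "score" (0 to 1); they miss things now and then, are a little off and sometimes report something else, mostly with a low value. They report only what shows in the picture. A call takes as long as a camera call.
- ctrl.find_in(picture, query): "centre" ([column, row] in pixels, amid what is visible of it).
- ctrl.masks_of(picture, query): "mask" (400x640 bool, what is visible of it) and "centre" ([column, row] in pixels, amid what is visible of it).
The state is a dict: "clock": time; "joint_positions": joint angles; "qvel": joint speeds; "tau": joint torques, N m; "eef_pos": TCP position; "eef_rot": TCP orientation; "wrist_force": force on the tool from outside, world axes, zero at the start; "moment": the same for the moment, N m; "gripper_width": finger opening in m.
Only numpy, scipy, OpenCV 4.12 (cv2) and the standard library are available. Lean on these libraries where they do the work, as an engineer would, in place of code of your own. Each camera call takes 0.05 s, during which the arm holds its last target.

## Working session

There is one attempt and no reset: what is moved stays moved. The work goes in short steps, Python scripts to look and compute and a shell command to move; the robot and the scene stay as the last step left them, time stands still between calls to the robot, and variables do not carry over. Pictures are saved under pics/ and viewed, and the job is handed in when it is done.

```bash
mkdir -p pics; ls; python3 - <<'E'
from station import ctrl
import cv2
o=ctrl.get_obs(); print(o['clock'],o['eef_pos'],o['eef_rot'],o['gripper_width'],ctrl.hold_point_z)
for n in('top','side'):
    p=ctrl.read_camera(n); cv2.imwrite(f'pics/{n}0.png',p['image'][:,:,::-1]); print(n,p['K'],p['R'],p['t'])
    for q in('multi','knob','spoke_a','single_1','single_2','stand','mat','seat_multi'):
        print(q,[( [round(float(c)) for c in d['centre']],round(float(d['score']),2)) for d in ctrl.find_in(p,q)][:6])
E
```

```text
pics
0.0 [ 0.1471333  -0.52933455  0.1887301 ] [[-1.07648686e-04  9.63552387e-01  2.67519693e-01]
 [ 1.81010635e-03  2.67519444e-01 -9.63550762e-01]
 [-9.99998356e-01  3.80514122e-04 -1.77293041e-03]] 0.09288185668135246 0.0188
top [[447.61586193   0.         317.3273478 ]
 [  0.         447.61586193 203.35220095]
 [  0.           0.           1.        ]] [[-0.01947752 -0.99980949 -0.0012715 ]
 [-0.986069    0.01941993 -0.16519923]
 [ 0.16519245 -0.00196389 -0.9862594 ]] [0.08116157 0.60961457 1.22684651]
multi [([314, 234], 0.66), ([433, 239], 0.64)]
knob [([407, 210], 0.75), ([312, 233], 0.37)]
spoke_a [([403, 210], 0.61)]
single_1 [([442, 192], 0.68), ([369, 195], 0.57), ([369, 232], 0.54)]
single_2 [([442, 192], 0.68), ([369, 195], 0.57), ([369, 232], 0.54)]
stand [([395, 222], 0.62)]
mat [([359, 247], 0.7)]
seat_multi [([407, 212], 0.73)]
side [[362.0189578    0.         318.28883141]
 [  0.         362.0189578  205.53736277]
 [  0.           0.           1.        ]] [[-0.99705749 -0.0744889  -0.01810403]
 [-0.03284567  0.62851878 -0.77710058]
 [ 0.06926409 -0.77421932 -0.629116  ]] [0.61742349 0.08233832 1.00610193]
multi [([365, 154], 0.75)]
knob []
spoke_a [([345, 126], 0.92)]
single_1 [([324, 159], 0.65), ([330, 114], 0.56), ([360, 156], 0.56)]
single_2 [([324, 159], 0.65), ([330, 114], 0.56), ([360, 156], 0.56)]
stand [([344, 184], 0.63), ([277, 197], 0.43)]
mat [([332, 218], 0.62)]
seat_multi [([345, 127], 0.74)]
```

View pics/top0.png

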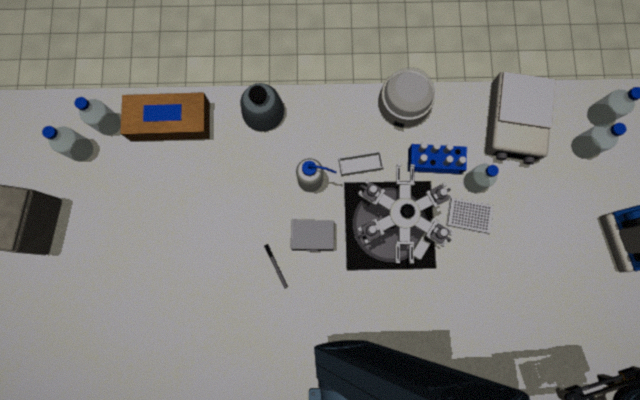

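View pics/side0.png

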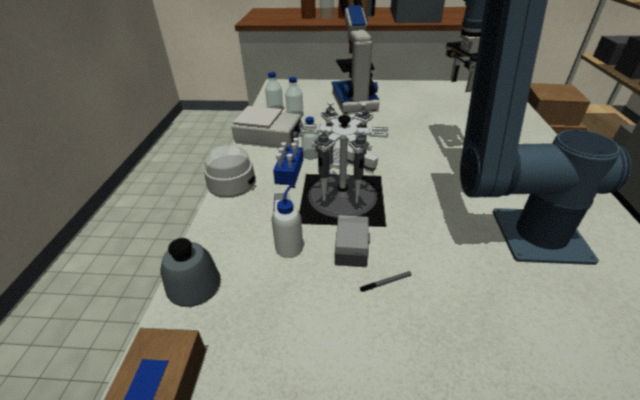

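```bash
cat > h.py <<'E'
import numpy as np
def proj(p,X):
    c=p['R']@np.asarray(X,float)+p['t']; u=p['K']@c; return u[:2]/u[2]
def ray(p,uv,z):
    d=p['R'].T@np.linalg.solve(p['K'],[uv[0],uv[1],1.]); o=-p['R'].T@p['t']
    return o+d*(z-o[2])/d[2]
E
python3 - <<'E'
from station import ctrl
import cv2
from h import *
p=ctrl.read_camera('top'); im=p['image'][:,:,::-1]
c=im[150:280,330:500]; cv2.imwrite('pics/top1.png',cv2.resize(c,None,fx=4.5,fy=4.5,interpolation=cv2.INTER_CUBIC))
s=ctrl.read_camera('side'); c=s['image'][80:240,270:420,::-1]; cv2.imwrite('pics/side1.png',cv2.resize(c,None,fx=3.7,fy=3.7,interpolation=cv2.INTER_CUBIC))
m=ctrl.masks_of(p,'mat')[0]; ys,xs=np.where(m['mask']); print(xs.min(),xs.max(),ys.min(),ys.max())
for uv in [(345,182),(347,270),(437,269),(435,181)]: print(ray(p,uv,.003))
print('knob',ray(p,(407,211),.281)); k=ctrl.masks_of(p,'knob')[0]; print(k['centre'],ray(p,k['centre'],.275))
E
```

```text
344 435 181 269
[ 0.68209279 -0.01476184  0.003     ]
[ 0.42213314 -0.01282317  0.003     ]
[ 0.41991895 -0.2729757   0.003     ]
[ 0.67983522 -0.28355229  0.003     ]
knob [ 0.55038754 -0.13846978  0.281     ]
[409.7, 211.0] [ 0.55113936 -0.14600675  0.275     ]
```

View pics/top1.png

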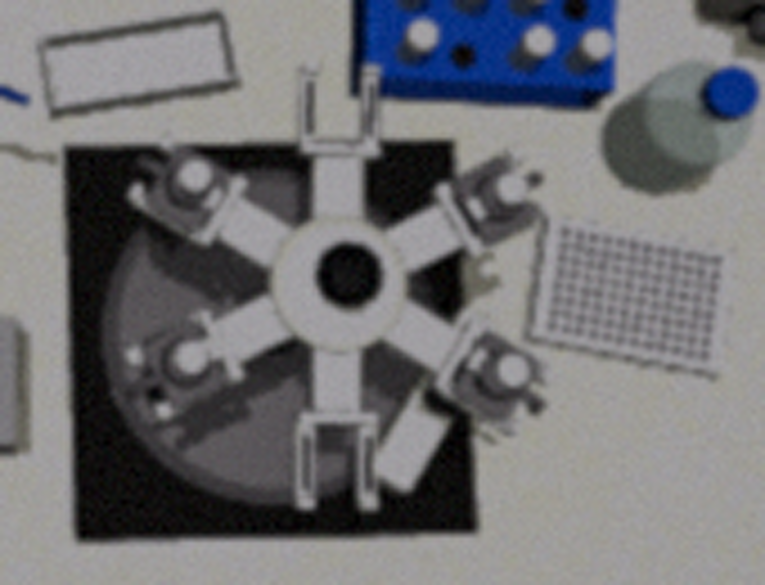

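View pics/side1.png

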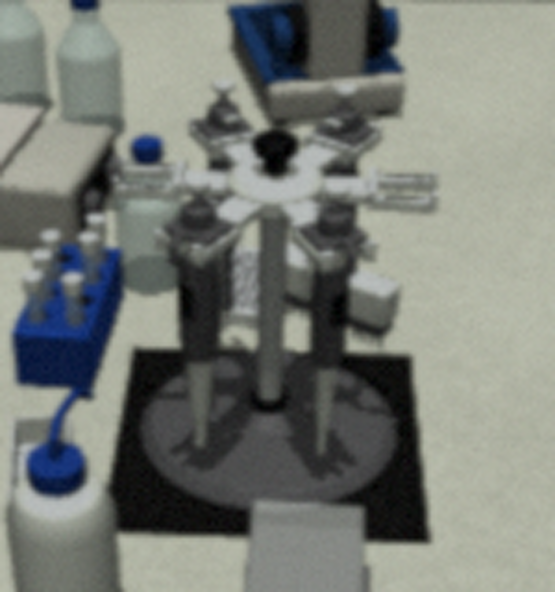

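```bash
python3 - <<'E'
from station import ctrl
from h import *
p=ctrl.read_camera('top')
f=lambda u,v:(330+u/4.5-.5,150+v/4.5-.5)
print(-p['R'].T@p['t'])
print('mat corners',[ray(p,f(*c),.003)[:2].round(4) for c in[(66,150),(78,540),(478,531)]])
print('hub',ray(p,f(340,284),.251), 'knobtop',ray(p,f(350,275),.281))
for n,a in dict(frontL=(306,505),frontR=(370,505),frontbL=(306,425),frontbR=(370,425),backL=(308,72),backR=(374,72)).items(): print(n,ray(p,f(*a),.245)[:2].round(4))
print('multi plunger',ray(p,f(514,370),.283)); print('s3',ray(p,f(192,357),.283)); print('s1',ray(p,f(512,186),.283)); print('s2',ray(p,f(195,180),.283))
for q in['tip_box','well_plate','trough','tube_rack','wash_bottle','marker','reagent']:
    d=ctrl.find_in(p,q); print(q,[(x['centre'],round(x['score'],2),ray(p,x['centre'],.05)[:2].round(3)) for x in d[:2]])
E
```

```text
[0.40003708 0.07171682 1.31079995]
mat corners [array([ 0.6796, -0.0122]), array([ 0.4236, -0.0124]), array([ 0.4243, -0.2696])]
hub [ 0.55096634 -0.13973961  0.251     ] knobtop [ 0.55128851 -0.13916359  0.281     ]
frontL [ 0.4351 -0.117 ]
frontR [ 0.4344 -0.1506]
frontbL [ 0.477  -0.1191]
frontbR [ 0.4763 -0.1529]
backL [ 0.6686 -0.1296]
backR [ 0.6679 -0.1655]
multi plunger [ 0.50022595 -0.22005422  0.283     ]
s3 [ 0.51013574 -0.05559381  0.283     ]
s1 [ 0.59606292 -0.22535602  0.283     ]
s2 [ 0.60248816 -0.06082387  0.283     ]
tip_box [([311.2, 234.7], 0.8, array([0.522, 0.088])), ([409.8, 212.2], 0.4, array([ 0.581, -0.193]))]
well_plate [([468.5, 213.3], 0.73, array([ 0.574, -0.36 ]))]
trough [([360.2, 164.7], 0.69, array([ 0.722, -0.057])), ([369.2, 234.1], 0.5, array([ 0.52 , -0.075]))]
tube_rack [([436.9, 157.8], 0.88, array([ 0.738, -0.281]))]
wash_bottle []
marker [([276.5, 265.4], 0.5, array([0.438, 0.187])), ([407.0, 212.9], 0.23, array([ 0.579, -0.185]))]
reagent [([478.5, 177.6], 0.88, array([ 0.677, -0.397])), ([437.7, 158.2], 0.46, array([ 0.737, -0.283]))]
```

```bash
python3 -m pendant '[[[-6,0,0,0],[-12,2,-1.5,-5],[-14,7,-5,-14],[-14,12,-8.3,-23],[-14,17,-11.7,-32],[-14,22,-15.2,-41],[-14,27,-18.6,-50],[-14,32,-22,-60],[-14,36,-24.8,-68],[-14,38.1,-26.3,-71.5]]]' 1
```

```text
clock: 2.75
eef_pos: [0.4451, -0.1724, 0.3297]
eef_rot: [[0.0, 0.047, 0.999], [0.0, 0.999, -0.047], [-1.0, 0.0, 0.0]]
wrist_force: [-0.3, -0.4, -0.1]
gripper_width: 0.0012
```

```bash
python3 - <<'E'
from station import ctrl
import cv2
from h import *
o=ctrl.get_obs(); print(o['clock'],o['eef_pos'],o['eef_rot'].round(3),o['gripper_width'],o['wrist_force'])
p=ctrl.read_camera('top'); im=p['image'][:,:,::-1]
c=im[150:280,330:500]; cv2.imwrite('pics/top2.png',cv2.resize(c,None,fx=4.5,fy=4.5,interpolation=cv2.INTER_CUBIC))
s=ctrl.read_camera('side'); c=s['image'][40:240,270:420,::-1]; cv2.imwrite('pics/side2.png',cv2.resize(c,None,fx=3,fy=3,interpolation=cv2.INTER_CUBIC))
E
```

```text
2.75 [ 0.44506958 -0.17236877  0.32968582] [[ 0.     0.047  0.999]
 [ 0.     0.999 -0.047]
 [-1.     0.     0.   ]] 0.0012345608683519635 [-0.30828366 -0.43951625 -0.12065262]
```

View pics/top2.png

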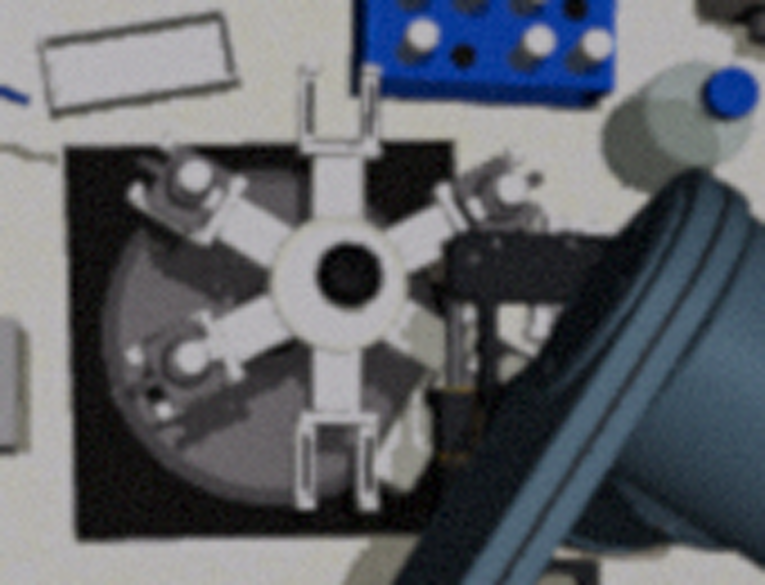

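View pics/side2.png

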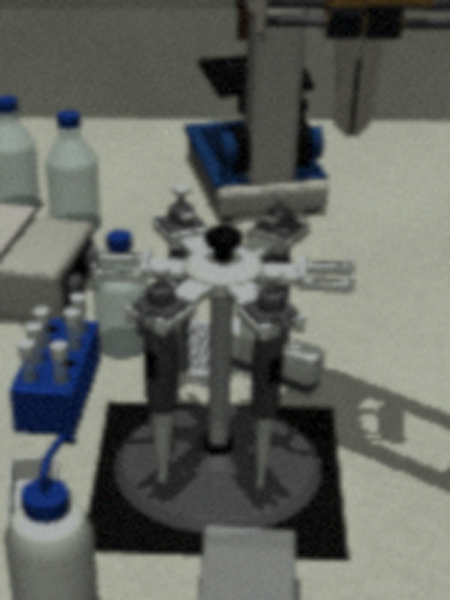

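```bash
python3 -m pendant '[[[2,0,0,0],[5,0,0,0],[8,0,0,0],[10,0,0,0],[10.7,0,0,0],[10.7,0,0,0]]]'; python3 - <<'E'
from station import ctrl
import cv2
from h import *
s=ctrl.read_camera('side'); c=s['image'][40:240,270:470,::-1]; cv2.imwrite('pics/side3.png',cv2.resize(c,None,fx=3,fy=3,interpolation=cv2.INTER_CUBIC))
E
```

```text
clock: 3.6
eef_pos: [0.4448, -0.173, 0.2227]
eef_rot: [[0.0, 0.049, 0.999], [0.0, 0.999, -0.049], [-1.0, 0.001, 0.0]]
wrist_force: [-0.5, -0.5, -0.4]
gripper_width: 0.0006
```

View pics/side3.png

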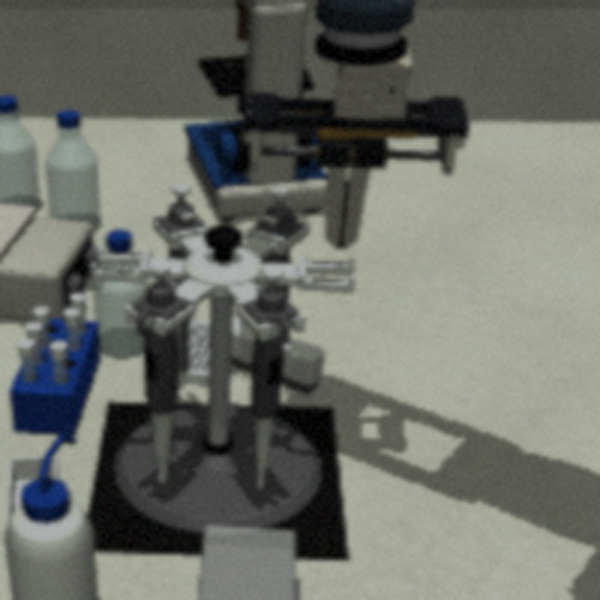

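```bash
cat > plan.py <<'E'
from station import ctrl
from h import *
import sys
def plan(phis,w=.0285,r=.107):
    A=np.array([.551,-.140]); o=ctrl.get_obs(); P=o['eef_pos'];R=o['eef_rot']
    yaw=np.degrees(np.arctan2(R[1,2],R[0,2]))
    for f in phis:
        a=np.radians(f);u=np.array([np.cos(a),np.sin(a)]);t=np.array([-u[1],u[0]])
        q=A+r*u+w*t; d=R.T@np.array([q[0]-P[0],q[1]-P[1],.223-P[2]])
        print(f,(d*100).round(2),'turn',round(yaw-(f-180),1))
E
python3 -c "
from plan import *
plan([177,175,172,168,164,160,156,152,149,147])"
```

```text
177 [ 0.03  1.01 -0.31] turn 0.2
175 [ 0.03  1.38 -0.4 ] turn 2.2
172 [ 0.03  1.95 -0.51] turn 5.2
168 [ 0.03  2.72 -0.61] turn 9.2
164 [ 0.03  3.49 -0.66] turn 13.2
160 [ 0.03  4.26 -0.66] turn 17.2
156 [ 0.03  5.03 -0.6 ] turn 21.2
152 [ 0.03  5.8  -0.49] turn 25.2
149 [ 0.03  6.37 -0.37] turn 28.2
147 [ 0.03  6.74 -0.28] turn 30.2
```

```bash
python3 -m pendant '[[[0,0.5,-0.3,0],[0,1.0,-0.3,0],[0,1.4,-0.4,2],[0,1.95,-0.5,5],[0,2.7,-0.6,9],[0,3.5,-0.65,13],[0,4.25,-0.65,17],[0,5.0,-0.6,21],[0,5.6,-0.5,24],[0,5.8,-0.5,25]]]'; python3 - <<'E'
from station import ctrl
import cv2
from plan import *
p=ctrl.read_camera('top'); im=p['image'][:,:,::-1]
c=im[150:280,330:500]; cv2.imwrite('pics/top4.png',cv2.resize(c,None,fx=4.5,fy=4.5,interpolation=cv2.INTER_CUBIC))
s=ctrl.read_camera('side'); c=s['image'][40:240,270:470,::-1]; cv2.imwrite('pics/side4.png',cv2.resize(c,None,fx=3,fy=3,interpolation=cv2.INTER_CUBIC))
E
```

```text
clock: 4.9
eef_pos: [0.4432, -0.1144, 0.2236]
eef_rot: [[0.002, 0.466, 0.885], [-0.0, 0.885, -0.466], [-1.0, 0.001, 0.002]]
wrist_force: [0.2, 0.1, 0.0]
gripper_width: 0.0009
```

View pics/side4.png

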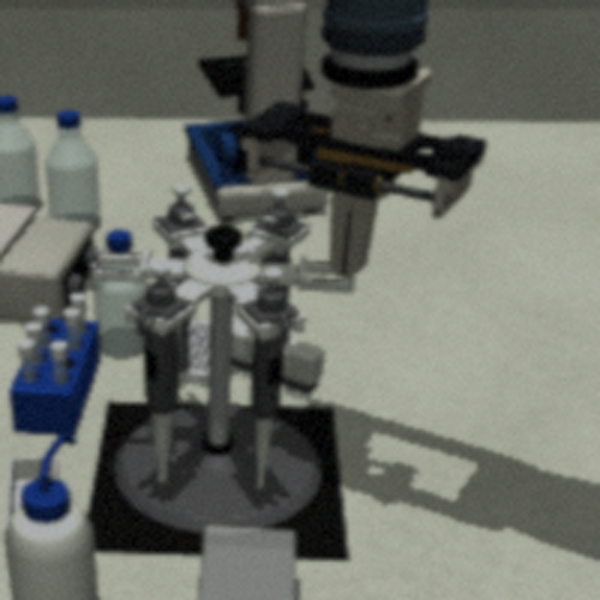

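View pics/top4.png

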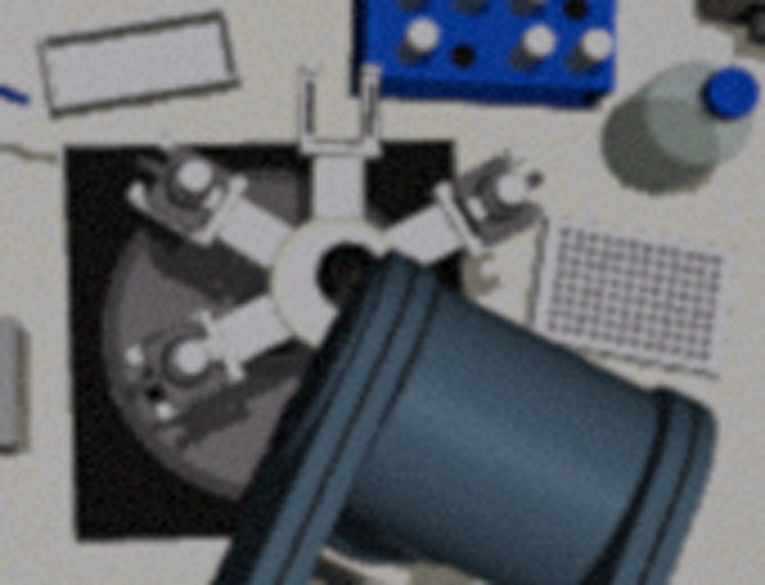

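```bash
python3 - <<'E'
from station import ctrl
import cv2
from plan import *
o=ctrl.get_obs();print(o['eef_pos'],o['wrist_force'])
s=ctrl.read_camera('side'); 
im=cv2.resize(s['image'][:,:,::-1][100:160,330:410],None,fx=9,fy=9,interpolation=cv2.INTER_CUBIC)
def dot(X,c):
    u=(proj(s,X)-[330,100]+.5)*9; cv2.circle(im,tuple(int(v) for v in u),4,c,-1); print(u)
dot(o['eef_pos'],(0,0,255))
for f,c in((177,(0,255,0)),(150,(255,0,0))):
  a=np.radians(f);u=np.array([np.cos(a),np.sin(a)]);t=np.array([-u[1],u[0]])
  for w in(-.021,-.012,.012,.021):
   for r in (.07,.12):
    q=np.array([.551,-.14])+r*u+w*t; dot([*q,.243],c)
cv2.imwrite('pics/side5.png',im)
E
```

```text
[ 0.44315479 -0.11463245  0.22353432] [0.0604445  0.25240347 0.25348664]
[494.76448548 365.58498306]
[369.29642674 303.85172177]
[538.44342035 311.20360499]
[369.75931038 289.76073234]
[537.71031715 296.98145048]
[370.96236267 253.13771201]
[535.80522693 260.02282412]
[371.40214454 239.74998096]
[535.10890994 246.51431973]
[308.741361   348.80062417]
[462.85931922 394.14147393]
[323.48446532 336.29688438]
[477.01382342 381.06342219]
[361.95426195 303.67035495]
[513.9287431  346.95588844]
[376.07212568 291.69688649]
[527.4690964  334.44528131]
```

View pics/side5.png

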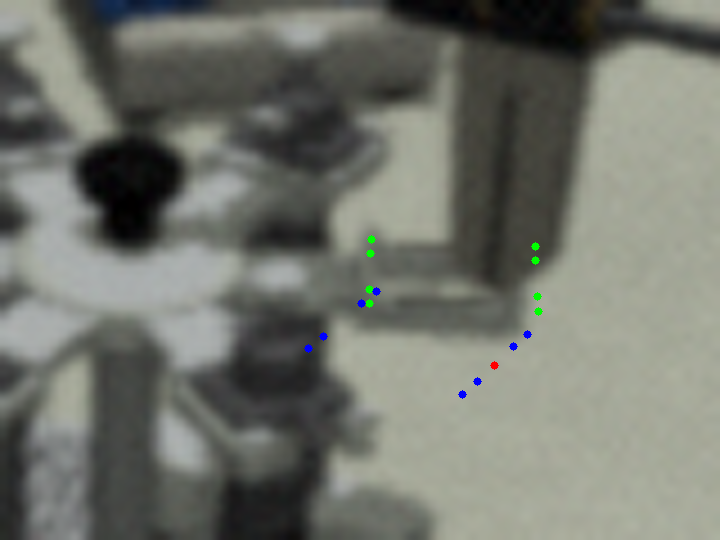

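```bash
python3 - <<'E'
from station import ctrl
import cv2
from plan import *
s=ctrl.read_camera('side'); o=ctrl.get_obs(); print(o['clock'],o['joint_positions'].round(3), o['tau'].round(2))
print(proj(s,[.445,-.1724,.3297]),'seen 387,83'); print(proj(s,[.4448,-.173,.2227]),'seen 384,121.7'); print(proj(s,o['eef_pos']),'seen ~386,131')
p=ctrl.read_camera('top'); print(proj(p,[.445,-.1724,.3297]), 'seen', (330+455/4.5,150+460/4.5))
cv2.imwrite('pics/side6.png',s['image'][:,:,::-1])
print(s['t'],p['t'])
E
```

```text
5.1 [-0.499  0.066  1.685  0.     1.389 -0.015] [ 1.500e-01 -3.293e+01 -2.888e+01  9.000e-02  2.000e-02  2.000e-02]
[386.18508504  93.94275745] seen 387,83
[382.48736175 130.353243  ] seen 384,121.7
[384.493988   140.10864607] seen ~386,131
[429.48850334 255.20161365] seen (431.1111111111111, 252.22222222222223)
[0.61742349 0.08233832 1.00610193] [0.08116157 0.60961457 1.22684651]
```

View pics/side6.png

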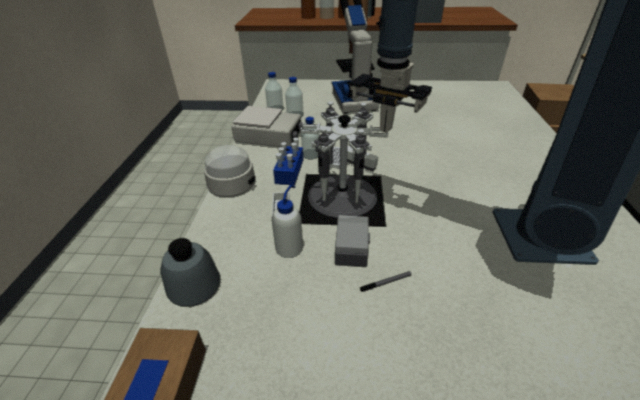

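```bash
python3 - <<'E'
from station import ctrl
import cv2
from plan import *
a=cv2.imread('pics/side0.png').astype(int)
b=sum(ctrl.read_camera('side')['image'][:,:,::-1].astype(int) for _ in range(4))/4
p=ctrl.read_camera('top'); t0=cv2.imread('pics/top0.png').astype(int)
d=np.clip(np.abs(b-a).sum(2)*3,0,255).astype(np.uint8)[70:170,310:440]
c=np.clip((b[70:170,310:440]-60)*1.6,0,255).astype(np.uint8)
cv2.imwrite('pics/diff.png',np.hstack([cv2.resize(x,None,fx=3,fy=5.8,interpolation=cv2.INTER_NEAREST) for x in(cv2.cvtColor(d,8),c)]))
E
```

```text
(no output)
```

View pics/diff.png

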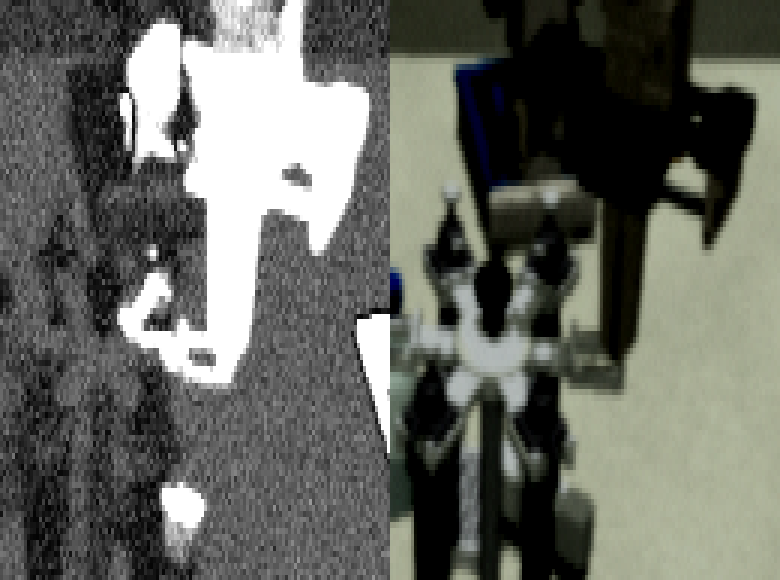

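```bash
python3 - <<'E'
from station import ctrl
import cv2
from plan import *
s=ctrl.read_camera('side');o=ctrl.get_obs();P=o['eef_pos'];R=o['eef_rot']
im=cv2.resize(s['image'][:,:,::-1][60:160,330:450],None,fx=6,fy=6,interpolation=cv2.INTER_CUBIC)
def dot(X,c):
    u=(proj(s,X)-[330,60]+.5)*6; cv2.circle(im,tuple(int(v) for v in u),3,c,-1)
for h in np.arange(0,.13,.01): dot(P+R@[-h,0,0],(0,0,255) if round(h*100)%5 else (0,255,255))
for e in(.094,-.094):
  for w in(.0375,-.0375):
    dot(P+R@[-.084,w,e],(0,255,0))
dot([.551,-.14,.281],(255,0,255)); dot([.5,-.22,.283],(255,0,255))
cv2.imwrite('pics/side7.png',im)
E
```

```text
(no output)
```

View pics/side7.png

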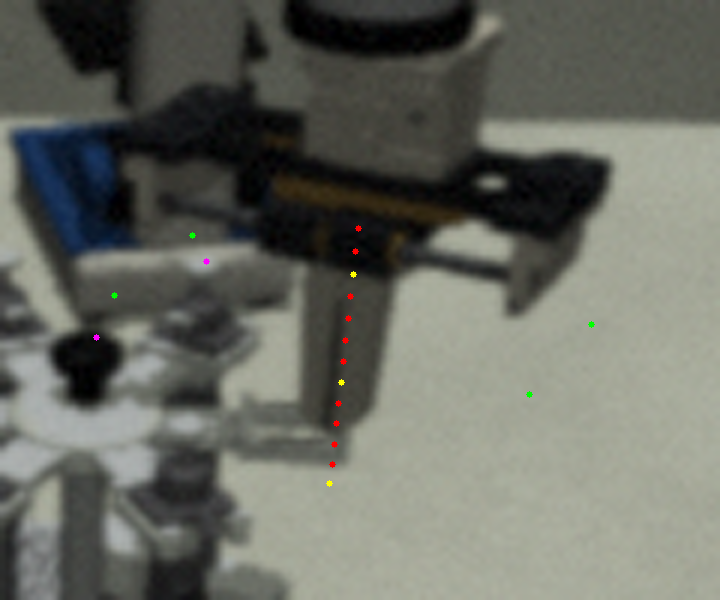

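```bash
python3 -c "
from plan import *
plan([177],w=.034,r=.122)"
```

```text
177 [ 0.02 -5.38  1.06] turn -24.8
```

```bash
python3 -m pendant '[[[-2,0,0,0],[-2,-1.5,0.2,-5],[-2,-3.5,0.6,-14],[-2,-5,1.0,-22],[-2,-5.4,1.05,-25],[0,-5.4,1.05,-25],[1,-5.4,1.05,-25],[1,-5.4,1.05,-25]]]'
cat > view.py <<'E'
from station import ctrl
import cv2,sys
from plan import *
def show(name,box=(330,60,450,160),k=6):
    s=ctrl.read_camera('side');o=ctrl.get_obs();P=o['eef_pos'];R=o['eef_rot']
    x0,y0,x1,y1=box
    im=cv2.resize(s['image'][:,:,::-1][y0:y1,x0:x1],None,fx=k,fy=k,interpolation=cv2.INTER_CUBIC)
    for h in np.arange(0,.1,.01):
        u=(proj(s,P+R@[-h,0,0])-[x0,y0]+.5)*k; cv2.circle(im,tuple(int(v) for v in u),2,(0,0,255) if round(h*100)%5 else (0,255,255),-1)
    cv2.imwrite(f'pics/{name}.png',im)
E
python3 -c "
from view import *
show('s8')"
```

```text
clock: 6.45
eef_pos: [0.4267, -0.1674, 0.2126]
eef_rot: [[-0.0, 0.048, 0.999], [0.001, 0.999, -0.048], [-1.0, 0.001, -0.0]]
wrist_force: [-0.0, 0.3, -0.0]
gripper_width: 0.0005
```

View pics/s8.png

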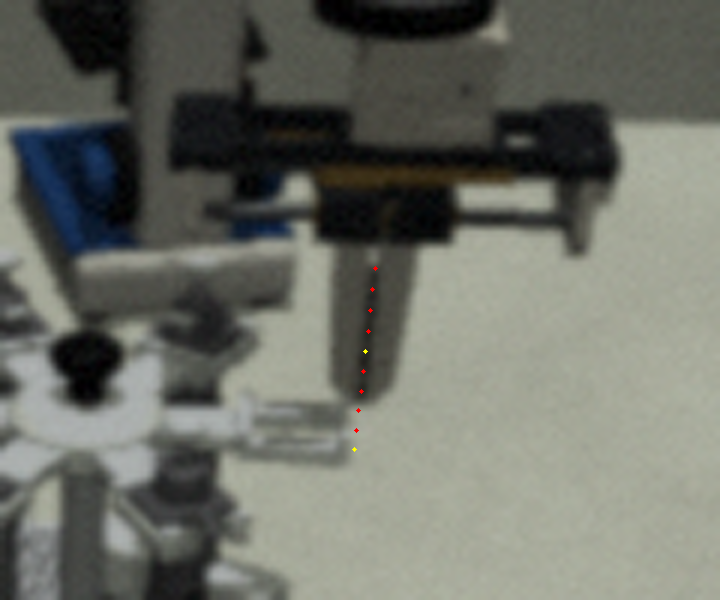

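```bash
python3 -m pendant '[[[0.6,0,0,0],[1.2,0,0,0],[1.7,0,0,0],[1.7,0,0,0]]]'
python3 -c "
from view import *
show('s9')"
```

```text
clock: 7.0
eef_pos: [0.4268, -0.1674, 0.1957]
eef_rot: [[-0.0, 0.048, 0.999], [0.001, 0.999, -0.048], [-1.0, 0.001, -0.0]]
wrist_force: [0.6, 0.2, 0.3]
gripper_width: 0.0007
```

View pics/s9.png

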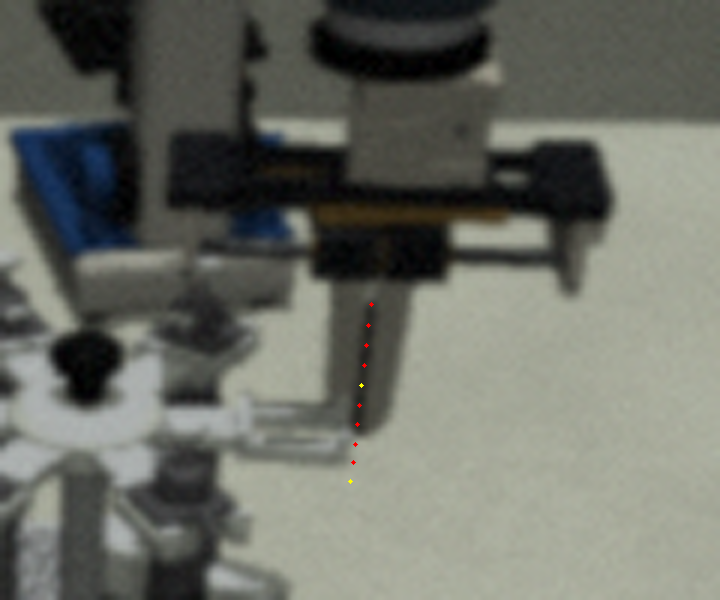

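```bash
python3 - <<'E'
from station import ctrl
import cv2, numpy as np
b=sum(ctrl.read_camera('side')['image'][:,:,::-1].astype(float) for _ in range(5))/5
c=np.clip((b[115:145,365:405]-50)*1.5,0,255).astype(np.uint8)
cv2.imwrite('pics/z9.png',cv2.resize(c,None,fx=18,fy=18,interpolation=cv2.INTER_CUBIC))
E
```

```text
(no output)
```

View pics/z9.png

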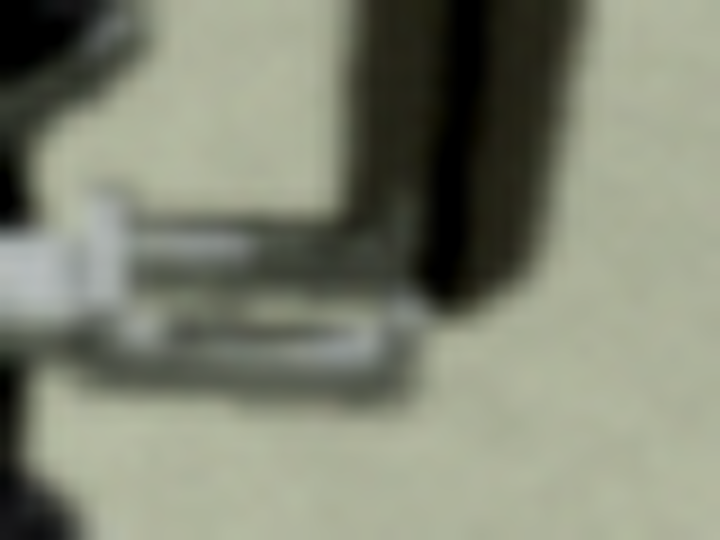

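```bash
python3 -c "
from plan import *
plan([177,174,170,166,162],w=.0285,r=.120)"
```

```text
177 [-2.66  0.56  0.22] turn 0.2
174 [-2.66  1.19  0.09] turn 3.2
170 [-2.66  2.05 -0.03] turn 7.2
166 [-2.66  2.91 -0.09] turn 11.2
162 [-2.66  3.77 -0.1 ] turn 15.2
```

```bash
python3 -m pendant '[[[0,0.3,0.1,0],[0,0.6,0.2,0],[0,0.9,0.15,1.5],[0,1.2,0.1,3],[0,1.6,0,5],[0,2.0,0,7],[0,2.4,0,9],[0,2.6,0,10]]]'
python3 -c "
from view import *
show('s10')
p=ctrl.read_camera('top'); im=p['image'][:,:,::-1]
c=im[150:280,330:500]; cv2.imwrite('pics/top10.png',cv2.resize(c,None,fx=4.5,fy=4.5,interpolation=cv2.INTER_CUBIC))"
```

```text
clock: 8.3
eef_pos: [0.4284, -0.1414, 0.1964]
eef_rot: [[0.001, 0.222, 0.975], [0.0, 0.975, -0.222], [-1.0, 0.0, 0.001]]
wrist_force: [-1.3, -0.6, 0.2]
gripper_width: 0.0005
```

View pics/s10.png

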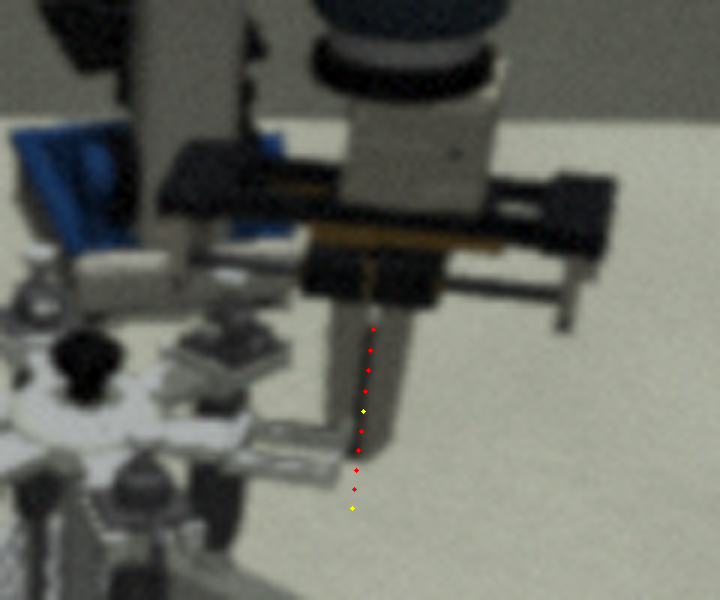

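View pics/top10.png

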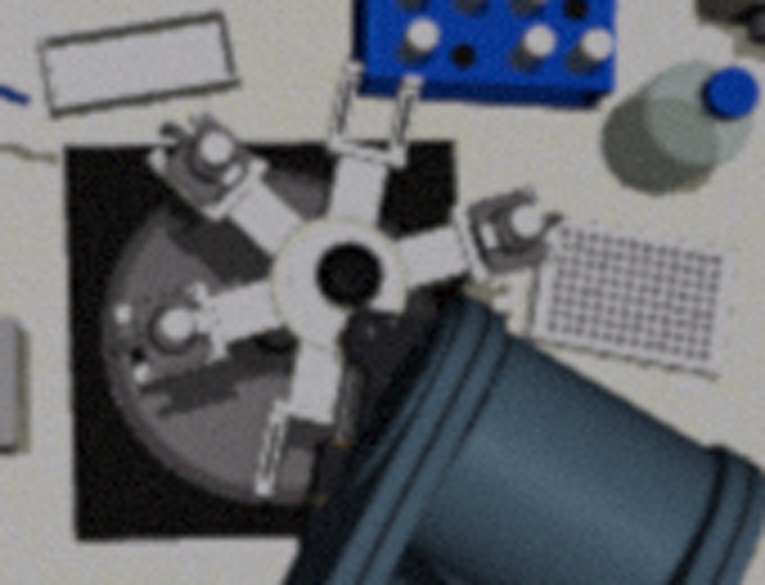

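```bash
python3 -c "
from plan import *
p=ctrl.read_camera('top')
f=lambda u,v:(330+u/4.5-.5,150+v/4.5-.5)
for uv,a0 in(((215,148),57),((178,327),117),((526,224),297)):
    X=ray(p,f(*uv),.283); d=X[:2]-[.551,-.14]; print(np.degrees(np.arctan2(d[1],d[0]))%360-a0,np.hypot(*d))
plan([167,163,159,155,151,147,143,140],w=.0285,r=.117)"
```

```text
-12.085570697568471 0.09641394063219311
-11.486080491885517 0.09442070776931445
-11.747004784682701 0.09461435010624061
167 [-2.66  0.06  0.2 ] turn 0.2
163 [-2.66  0.88  0.03] turn 4.2
159 [-2.66  1.71 -0.08] turn 8.2
155 [-2.66  2.55 -0.13] turn 12.2
151 [-2.66  3.39 -0.12] turn 16.2
147 [-2.66  4.23 -0.05] turn 20.2
143 [-2.66  5.06  0.07] turn 24.2
140 [-2.66  5.68  0.2 ] turn 27.2
```

```bash
python3 -m pendant '[[[0,0.4,0.1,2],[0,0.9,0.05,4],[0,1.7,-0.1,8],[0,2.5,-0.1,12],[0,3.4,-0.1,16],[0,4.2,-0.05,20],[0,4.8,0,23],[0,5.3,0.1,25.5],[0,5.7,0.2,27]]]'
python3 -c "
from view import *
show('s11')
p=ctrl.read_camera('top'); im=p['image'][:,:,::-1]
c=im[150:280,330:500]; cv2.imwrite('pics/top11.png',cv2.resize(c,None,fx=4.5,fy=4.5,interpolation=cv2.INTER_CUBIC))"
```

```text
clock: 9.57
eef_pos: [0.4432, -0.0863, 0.1964]
eef_rot: [[0.001, 0.64, 0.768], [0.0, 0.768, -0.64], [-1.0, 0.001, 0.001]]
wrist_force: [-0.3, -0.5, 0.2]
gripper_width: 0.0005
```

View pics/s11.png

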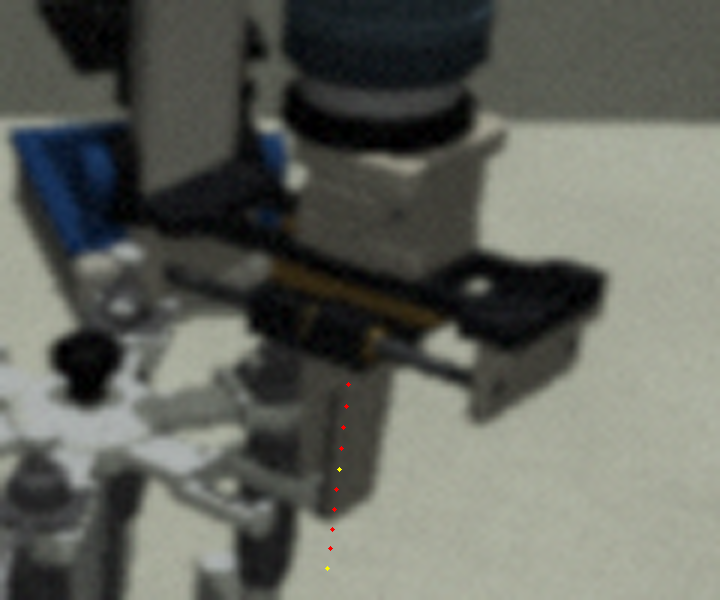

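View pics/top11.png

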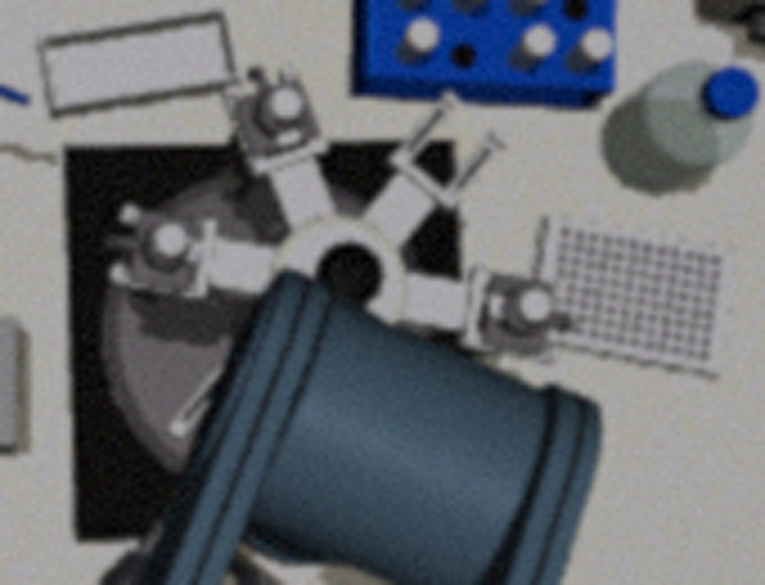

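```bash
python3 -c "
from plan import *
p=ctrl.read_camera('top')
f=lambda u,v:(330+u/4.5-.5,150+v/4.5-.5)
for uv,a0 in(((286,105),57),((172,242),117),((537,303),297)):
    X=ray(p,f(*uv),.283); d=X[:2]-[.551,-.14]; print(np.degrees(np.arctan2(d[1],d[0]))%360-a0,np.hypot(*d))
plan([140,137,134,130,127,124,122,121,120],w=.0285,r=.115)"
```

```text
-38.67488504932564 0.09535706622119754
-38.654090394742624 0.09432052210450183
-36.91139406460559 0.09559610116800193
140 [-2.66 -0.03  0.21] turn 0.3
137 [-2.66  0.57  0.08] turn 3.3
134 [-2.66  1.18 -0.02] turn 6.3
130 [-2.66  2.01 -0.1 ] turn 10.3
127 [-2.66  2.63 -0.12] turn 13.3
124 [-2.66  3.25 -0.11] turn 16.3
122 [-2.65  3.66 -0.09] turn 18.3
121 [-2.65  3.87 -0.07] turn 19.3
120 [-2.65  4.07 -0.05] turn 20.3
```

```bash
python3 -m pendant '[[[0,0.3,0.1,2],[0,0.7,0.05,4],[0,1.2,0,6.5],[0,1.8,-0.1,9.5],[0,2.4,-0.1,12.5],[0,2.9,-0.1,15],[0,3.3,-0.1,17],[0,3.55,-0.1,18],[0,3.65,-0.1,18.5],[0,3.7,-0.1,18.5]]]'
python3 -c "
from view import *
show('s12')
p=ctrl.read_camera('top'); im=p['image'][:,:,::-1]
c=im[150:280,330:500]; cv2.imwrite('pics/top12.png',cv2.resize(c,None,fx=4.5,fy=4.5,interpolation=cv2.INTER_CUBIC))"
```

```text
clock: 10.98
eef_pos: [0.466, -0.0573, 0.1964]
eef_rot: [[0.001, 0.85, 0.527], [0.0, 0.527, -0.85], [-1.0, 0.001, 0.001]]
wrist_force: [-0.4, -0.2, 0.3]
gripper_width: 0.0004
```

View pics/top12.png

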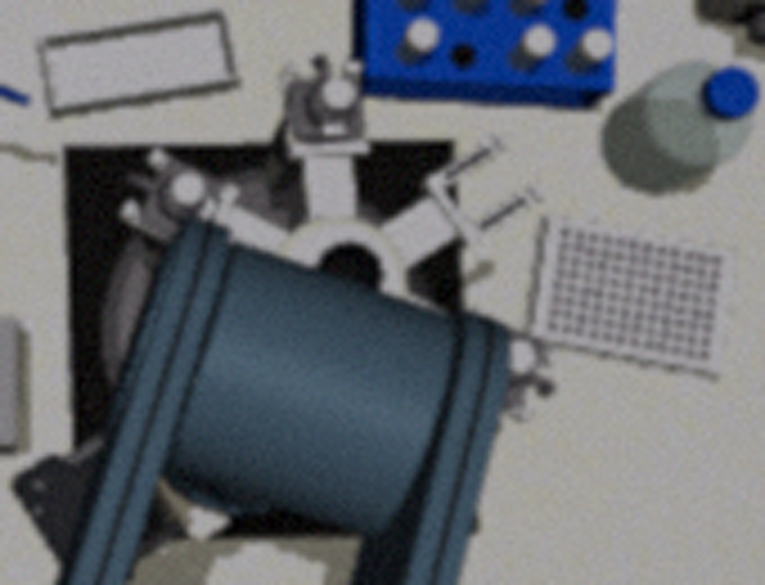

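View pics/s12.png

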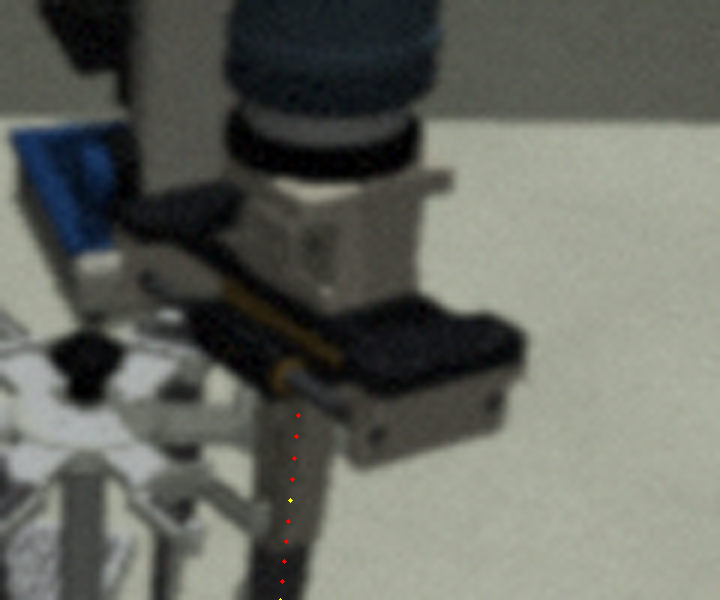

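```bash
python3 -c "
from plan import *
p=ctrl.read_camera('top')
f=lambda u,v:(330+u/4.5-.5,150+v/4.5-.5)
for uv,a0 in(((338,97),57),((190,191),117),((522,354),297)):
    X=ray(p,f(*uv),.283); d=X[:2]-[.551,-.14]; print((np.degrees(np.arctan2(d[1],d[0]))-a0+180)%360-180,np.hypot(*d))
plan([130,128,122,121,120,119,118],w=.0285,r=.115)
plan([130,125],w=.05,r=.13)"
```

```text
-55.44249582468697 0.09431045630421031
-56.13992340622076 0.09388864057243551
-53.721971416326426 0.09482213222027437
130 [-2.66 -1.6   0.54] turn -8.2
128 [-2.66 -1.21  0.39] turn -6.2
122 [-2.66 -0.03  0.02] turn -0.2
121 [-2.66  0.17 -0.03] turn 0.8
120 [-2.65  0.38 -0.07] turn 1.8
119 [-2.65  0.58 -0.11] turn 2.8
118 [-2.65  0.78 -0.15] turn 3.8
130 [-2.66 -3.94 -0.64] turn -8.2
125 [-2.66 -2.86 -1.19] turn -3.2
```

```bash
python3 -m pendant '[[[0,0.15,0,0.5],[0,0.3,-0.05,1.2],[0,0.4,-0.07,1.8],[0,0.4,-0.07,1.8],[0,0,0,0],[0,-0.8,0,0],[0,-1,0,0],[-3,-1,0,0],[-7,-1,0,0],[-12,-1,0,0]]]'
python3 -m pendant '[[[-2,0,-2,0],[-2,-3,-6,0],[-2,-6,-10,0],[-2,-10,-14,0],[-2,-14,-18,0],[-2,-18,-20,0],[-2,-22,-20,0],[-2,-25,-20,0]]]'
```

```text
clock: 12.38
eef_pos: [0.4567, -0.0624, 0.3171]
eef_rot: [[-0.0, 0.85, 0.527], [0.001, 0.527, -0.85], [-1.0, 0.0, -0.001]]
wrist_force: [0.5, -0.2, -0.3]
gripper_width: 0.0005
clock: 13.38
eef_pos: [0.1465, -0.02, 0.3377]
eef_rot: [[0.001, 0.849, 0.528], [-0.002, 0.528, -0.849], [-1.0, 0.0, 0.002]]
wrist_force: [0.2, -0.4, 0.2]
gripper_width: 0.0007
```

```bash
python3 -c "
from view import *
show('s13',(270,60,420,240),3.3)
p=ctrl.read_camera('top'); im=p['image'][:,:,::-1]
c=im[150:280,330:500]; cv2.imwrite('pics/top13.png',cv2.resize(c,None,fx=4.5,fy=4.5,interpolation=cv2.INTER_CUBIC)); cv2.imwrite('pics/top13f.png',im)"
```

```text
(no output)
```

View pics/top13.png

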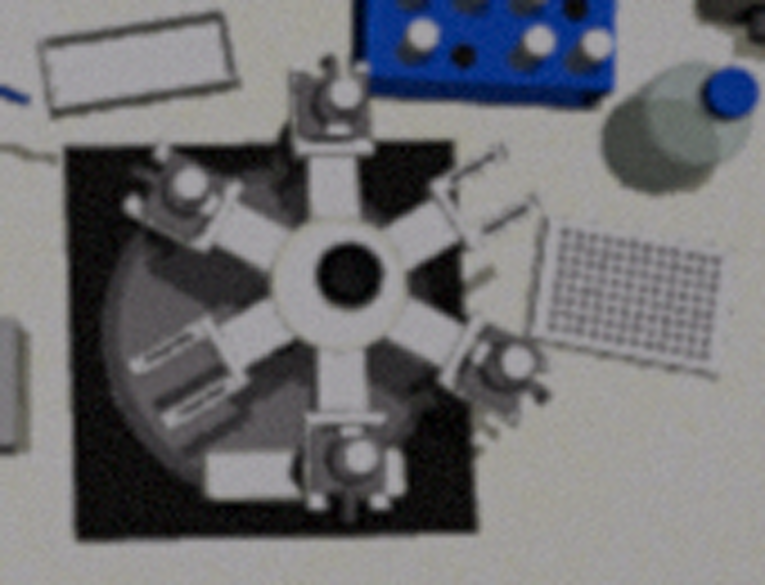

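View pics/s13.png

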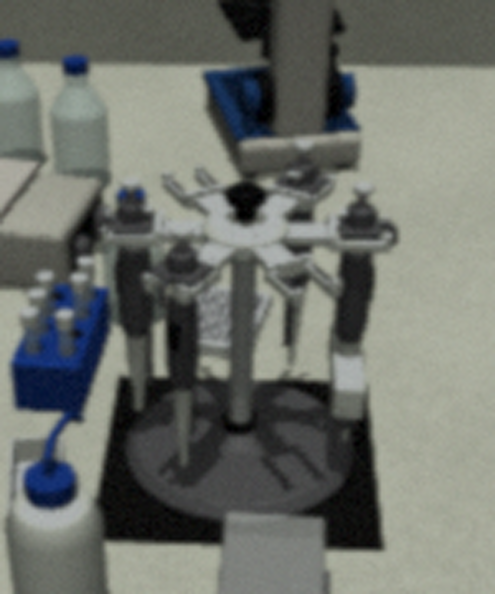

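View pics/top13f.png

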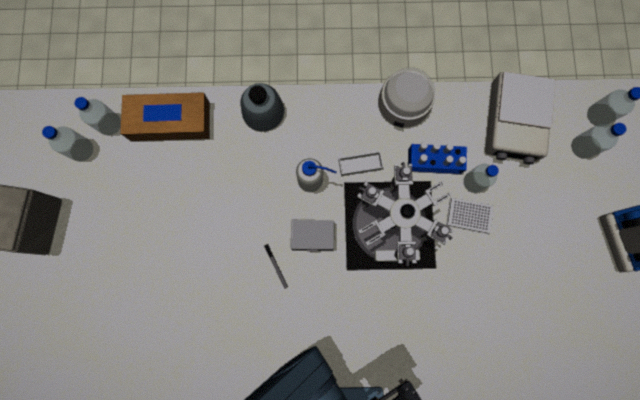

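```bash
python3 -c "
from plan import *
p=ctrl.read_camera('top')
f=lambda u,v:(330+u/4.5-.5,150+v/4.5-.5)
for n,uv,a0 in(('multi',(357,460),180),('s2',(345,98),0),('s3',(190,186),60),('s1',(518,362),240)):
    X=ray(p,f(*uv),.283); d=X[:2]-[.551,-.14]; print(n,(np.degrees(np.arctan2(d[1],d[0]))-a0+180)%360-180,np.hypot(*d))
print('hub',ray(p,f(340,284),.251)); o=ctrl.get_obs();print(o['qvel'],o['clock'])"
```

```text
multi -1.6250032284588087 0.09507161317792573
s2 -0.6556111453476774 0.09367239600136366
s3 -0.5621862367925985 0.09511429527951504
s1 0.44514376218819507 0.0946943745854732
hub [ 0.55096634 -0.13973961  0.251     ]
[ 0.14969456  0.03292533 -0.00853465  0.00975637 -0.00897705  0.05167783] 13.525
```

```bash
python3 -m pendant '[[[0,0,0,0],[0,0,0,0],[0,0,0,0],[0,0,0,0]]]'; python3 -c "
from station import ctrl
import cv2,numpy as np
a=cv2.imread('pics/top13.png').astype(int); im=ctrl.read_camera('top')['image'][150:280,330:500,::-1]; b=cv2.resize(im,None,fx=4.5,fy=4.5,interpolation=cv2.INTER_CUBIC).astype(int); print(np.abs(a-b).mean())
t0=cv2.imread('pics/top0.png'); t1=cv2.imread('pics/top13f.png'); d=cv2.GaussianBlur(cv2.absdiff(t0,t1),(5,5),0).max(2)>25; ys,xs=np.where(d[:300]); print(xs.min(),xs.max(),ys.min(),ys.max())
ctrl.job_done()"
```

```text
clock: 14.02
eef_pos: [0.1476, -0.021, 0.3376]
eef_rot: [[0.001, 0.855, 0.519], [-0.0, 0.519, -0.855], [-1.0, 0.001, 0.001]]
wrist_force: [-0.2, 0.4, -0.3]
gripper_width: 0.0005
2.48379420144126
357 452 162 265
the job is handed in; nothing more can be done
```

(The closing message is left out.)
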